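# Snap the cover onto a junction box

## Task

The white cover of the grey junction box stands on its long edge: tip it over so that it lies flat on the bench, open side down. Then pick it up, set it squarely on the box without dropping or throwing it on, and press it down until it has clicked home, flush along every edge. Leave the cable spool, the carton and the screwdriver where they are.

Things in the scene. Friction and masses are not known exactly. Their poses are not given: they have to be found in the camera images.
- cover: White plastic box cover, 62 mm (its x) by 160 mm (its y) by 24 mm (its z), 0.13 kg: a 4 mm top plate with a skirt 20 mm deep all round, 3 mm walls, hollow and open below. Origin at the centre of the open underside, level with the skirt's lower edge; z points out of the smooth outer face, y along its length. Half a turn about z makes no difference.
- cover_face (a point): Centre of the cover's outer face, z 24 mm in its frame. At the start the cover stands on a long edge, 62 mm tall, this face upright and turned to the robot (cover z axis level, pointing to -x within 0.6 rad). A light push of about 35 mm on this face near its top tips the cover away from the robot onto its open side.
- box: Open grey junction box, green terminals inside, fixed to the bench with its wooden board (90 x 190 x 12 mm). Origin on the bench under its centre, z up, y along its length. Walls 44 mm (x) by 142 mm (y) outside, rim 62 mm above the bench. The cover goes over the outside of the walls, length along length, either way round. Tapered ribs guide it: 1 mm play, about 4 mm lead-in.
- box_rim (a point): Centre of the box's rim plane, 62 mm above the bench; axes as box. When home, the cover's outer face is 4 mm above this plane and its origin 20 mm below it. Merely set on, the cover rests about 10 mm too high, on four orange spring clips on the long sides, 52 mm either side of the middle.
- cover_mark0 (a point): Blue round press mark, 22 mm across, on the outer face near one end (x 0, y +55, z 24 mm in the cover's frame). About 10 to 15 N down here snaps one or both clips at this end; the other end must be pressed too. If a corner or long edge still stands proud, by up to 12 mm with the cover tilted, press it down at that corner. About 25 N in the middle of the cover may snap all four.
- cover_mark1 (a point): The other blue press mark, at the other end (x 0, y -55, z 24 mm in the cover's frame).
- cover_c0 (a point): Point on the cover's outer face near a corner: x +25, y +70, z 24 mm in the cover's frame. A spring clip lies under the edge near each corner, at y 52 mm.
- cover_c1 (a point): As cover_c0, at x +25, y -70 mm.
- cover_c2 (a point): As cover_c0, at x -25, y +70 mm.
- cover_c3 (a point): As cover_c0, at x -25, y -70 mm.
- spool: Bystander: cable spool with two wooden flanges, 110 mm across, 60 mm tall, standing on the bench; origin under its centre.
- carton: Bystander: closed brown carton 90 x 130 x 70 mm; origin under its centre.
- screwdriver: Bystander: red-handled screwdriver, 180 mm long, lying on the bench roughly along x.
Mind the look-alikes: they are no part of the job. Several things look just like the cover: the one meant starts nearest to the robot's base.

How it is judged:
By the outcome, as a careful person would: the job done as asked, in the order asked, and still so for the second after the job is handed in, with the robot touching nothing.
It also fails if it takes over 67 s, if anything falls off the work surface, if the arm or the gripper's body presses on something with over 40 N, if the wrist force passes 120 N, or if a joint passes its speed limit or range.

## Robot

A 6-joint arm with a two-finger parallel gripper is mounted at the origin on the work surface. World frame = base frame: x ahead of the robot, y to its left, z up, the work surface at z = 0. Lengths are in m, angles in degrees, forces in N, time in s.
With the tool pointing down it reaches from about 0.35 to 0.775 m from the base axis. Payload 5.5 kg.
Tool frame: the origin (TCP) lies at the very end of the fingers, on their centre line; the grasp point (between the pads) lies tcp_to_grasp behind it (tcp_to_grasp is the distance from the TCP to the grasp point, in m); z points along the fingers, y is the direction in which the jaws open and shut (so a half turn about z gives the same grasp; the last joint's range is limited). The gripper opens to 85 mm and grips with 20 to 120 N. Pads are 22 mm wide; open, the fingers measure 114 mm over their backs; the gripper's body (76 mm by 85 mm) begins 54 mm behind the grasp point. The pads swing forward as they close: fully open they stand 13 mm farther back than shut.
Start: joints at [58.064, 17.945, 2.641, 74.691, 0, 82.002], TCP at [0.233, 0.526, 0.231] pointing down, gripper open.
Joint ranges: [-158.12, 158.12], [-49.38, 96.58], [-58.88, 72.47], [-126.05, 133.96], [-84.25, 85.87], [-180, 180]. Speed limits (degrees/s): [147.25, 147.25, 180, 180, 180, 180].

## Interface

Orientations are given as [roll, pitch, yaw] about the fixed x, y, z axes, in that order (R = Rz(yaw) Ry(pitch) Rx(roll)).
In Python, from bench import get_obs, get_image, sign_off, tcp_to_grasp gives the robot as it stands.
- The arm moves only by the shell command python3 -m pendant 'ROWS' [FORCE]. ROWS is a JSON object of lists of equal length, an entry for each row: "offset": the shift along the world's x, y, z in m, a list of three; "roll": the turn about the world's z in degrees; "claw": the opening, from 0 (shut) to 1 (fully open). In form: {"offset": [[tx, ty, tz], ...], "roll": [roll, ...], "claw": [claw, ...]}. A call has 1 to 10 rows; each row shifts and turns the commanded pose from where the row before left it; what a row does not reach is not made up. A row lasts 1/8 s, in which the tool goes at most 62.5 mm and 10.7 degrees, less where a joint would pass 70% of its speed; a pose out of reach is approached as far as the arm can. A call is refused whole if a number of a shift passes 0.0625 or a number of a turn 10.7, either way. A call with a gripper value outside its range is refused whole. The fingers move at their own pace and stop on an object; FORCE is the grip in N (left out, the last holds). Time passes only in rows, so rows that do not move let the fingers close. It gives the time, the measured TCP pose, the force and the opening at its end, in the units of the state.
- get_obs(): the state, without advancing time (a new reading comes with each control period).
- get_image(name): name is "side" or "top"; returns a dict with "pixels" (384x512x3 uint8, red, green, blue), "depth" (384x512 float32, m along the optical axis (not along the pixel's ray), 0 where there is no reading), "camera_matrix" (3x3 intrinsics, pixels), "R" (3x3) and "t" (3): a world point X has camera coordinates R X + t. Camera axes: x right, y down, z forward; pixel columns grow to the right and rows downward; lengths in m; the calibration is good to about 2 mm. A picture is of the moment at which its call begins.
- sign_off(): hands the job in, once; it reports no verdict.
The state is a dict: "t": time; "joints": joint angles; "qvel": joint speeds; "tau": joint torques, N m; "tool_pos": TCP position; "eef_rot": TCP orientation; "ft_force": force on the tool from outside, world axes, zero at the start; "ft_torque": the same for the moment, N m; "opening": finger opening in m.
Only numpy, scipy, OpenCV 4.12 (cv2) and the standard library are available. Lean on these libraries where they do the work, as an engineer would, in place of code of your own. Each camera call takes 0.05 s, during which the arm holds its last target. There are 200 camera calls.

## Working session

There is one attempt and no reset: what is moved stays moved. The work goes in short steps, Python scripts to look and compute and a shell command to move; the robot and the scene stay as the last step left them, time stands still between calls to the robot, and variables do not carry over. Pictures are saved under pics/ and viewed, about 8 in all and at most 12, crops included, and the job is handed in when it is done.

```bash
mkdir -p pics; cat > h.py <<'E'
import numpy as np, cv2
from bench import get_obs, get_image, sign_off, tcp_to_grasp
def save(im,name,crop=None,s=1):
    p=im["pixels"][:,:,::-1]
    if crop: x0,y0,x1,y1=crop; p=p[y0:y1,x0:x1]
    cv2.imwrite("pics/"+name,cv2.resize(p,None,fx=s,fy=s,interpolation=cv2.INTER_CUBIC))
def pts(im):
    d=im["depth"]; K=im["camera_matrix"]; v,u=np.mgrid[:384,:512]
    c=np.stack([(u-K[0,2])/K[0,0]*d,(v-K[1,2])/K[1,1]*d,d],-1)
    w=(c-im["t"])@im["R"]; w[d==0]=np.nan
    return w
def proj(im,X):
    c=im["R"]@np.array(X)+im["t"]; p=im["camera_matrix"]@c; return p[:2]/p[2]
E
python3 - <<'E'
from h import *
import pickle
d={n:get_image(n) for n in("top","side")}
pickle.dump(d,open("d0.pkl","wb"))
o=np.vstack([d["top"]["pixels"],d["side"]["pixels"]])[:,:,::-1]
save(d["top"],"top0.png",s=1.5);save(d["side"],"side0.png",s=1.5)
print(get_obs(),tcp_to_grasp)
for n in d: print(n,-d[n]["R"].T@d[n]["t"],d[n]["R"][2],(d[n]["depth"]>0).mean())
E
```

```text
{'t': 0.1, 'joints': array([5.80648953e+01, 1.79864358e+01, 2.58543631e+00, 7.46914779e+01,
       1.18174521e-03, 8.20015345e+01]), 'qvel': array([ 0.06796356, -0.11599488,  0.18466004, -0.04373813, -0.02756651,
        0.08844853]), 'tau': array([ 1.96630259e-03, -4.81724596e+01,  2.99245656e+01,  1.27211935e-02,
       -1.85622866e-04,  1.07848817e-05]), 'tool_pos': array([0.23305827, 0.52516526, 0.23051263]), 'eef_rot': array([-1.79908587e+02, -1.40381630e-02,  1.56063349e+02]), 'ft_force': array([-0.83022759,  0.16584257, -0.30985469]), 'ft_torque': array([ 0.00164073, -0.03496564, -0.02251109]), 'opening': 0.08550191624404889} 0.0187
top [ 0.35661018 -0.0649677   1.27498218] [ 0.1827609  -0.0045184  -0.98314701] 0.9962158203125
side [0.48092078 0.72899719 0.60711679] [ 0.12584124 -0.81294716 -0.56857797] 0.9959055582682291
```

View pics/top0.png

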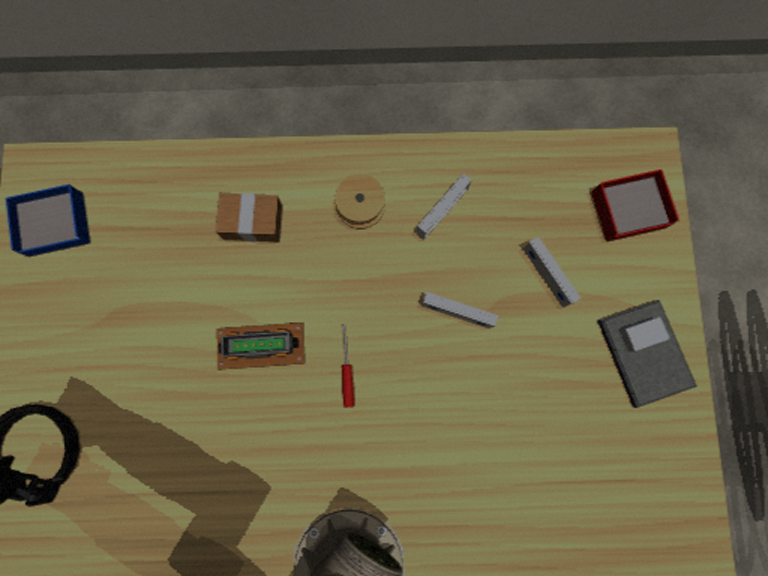

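View pics/side0.png

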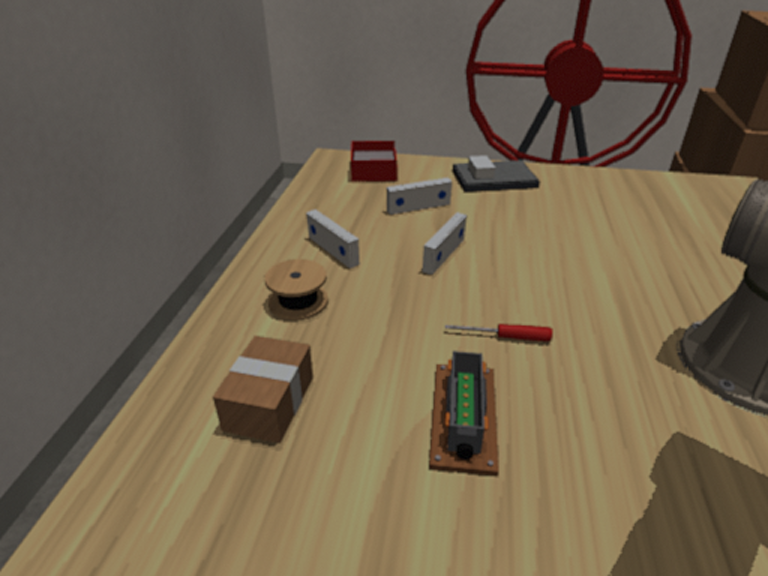

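The top view (1.5x) shows three cover look-alikes, at (458,310), (550,271) and (443,207). The base is at about (350,560), so (458,310) is nearest and fits. In the side view it is at (445,243), with its marked face towards the robot. The box is at top (258,345). Next I measure and confirm in a crop.

```bash
cat >> h.py <<'E'
def rect(w,m):
    P=w[m][:,:2]; c,s,a=cv2.minAreaRect((P*1000).astype(np.float32)); return np.round(c,1),np.round(s,1),round(a,1),m.sum()
E
python3 - <<'E'
from h import *
import pickle
d=pickle.load(open("d0.pkl","rb"));t=d["top"];w=pts(t);p=t["pixels"].astype(int)
v,u=np.mgrid[:384,:512]; z=w[...,2]
white=(p.min(-1)>110)&(p.max(-1)-p.min(-1)<30)
for n,(cx,cy) in dict(A=(305,207),B=(367,181),C=(295,138)).items():
    m=(abs(u-cx)<34)&(abs(v-cy)<30)&(z>0.015)
    m2=m&(z>0.05); 
    print(n,rect(w,m2),np.nanpercentile(z[m2],[5,50,95]),"dist",np.hypot(*np.nanmedian(w[m2][:,:2],0)))
m=(abs(u-172)<36)&(abs(v-230)<22)
for lo,hi in((.008,.02),(.052,.075)): k=m&(z>lo)&(z<hi);print("box",lo,rect(w,k),np.nanmedian(z[k]))
s=d["side"];ws=pts(s)
m=np.zeros((384,512),bool);m[140:190,275:320]=1;zs=ws[...,2]
k=m&(zs>.055)&(zs<.075);print("side A top",rect(ws,k))
# face normal
k=m&(zs>.015)&(zs<.055);P=ws[k];c=P.mean(0);U,S,V=np.linalg.svd(P-c);print(c,V[2],S)
bm=np.zeros((384,512),bool);bm[225:320,280:340]=1
for lo,hi in((.008,.02),(.056,.075)): k=bm&(zs>lo)&(zs<hi);print("side box",lo,rect(ws,k),np.nanmedian(zs[k]))
k=np.zeros((384,512),bool)
a=cv2.resize(s["pixels"][130:200,260:340],None,fx=5,fy=5);b=cv2.resize(t["pixels"][180:250,270:350],None,fx=5,fy=5);
cv2.imwrite("pics/c1.png",np.hstack([a,b])[:,:,::-1])
pp=s["pixels"].astype(int);bl=m&(pp[...,2]>pp[...,0]+40)
n,l,st,ce=cv2.connectedComponentsWithStats(bl.astype(np.uint8))
for i in range(1,n):
    if st[i,4]>5: print("blue",ce[i],st[i,4],np.nanmedian(ws[l==i],0))
E
```

```text
A (array([ 521.9, -250.6]), array([160. ,  25.4]), 69.8, np.int64(408)) [0.05563539 0.06142766 0.06557984] dist 0.5776226160789762
B (array([ 600.6, -458.2]), array([159.8,  27.9]), 29.8, np.int64(424)) [0.05341637 0.06104984 0.06591086] dist 0.7541898236371763
C (array([ 757.8, -227.8]), array([ 24.5, 161.4]), 48.0, np.int64(343)) [0.05729933 0.06143838 0.06587284] dist 0.7879962738440857
box 0.008 (array([457.6, 180.7]), array([204.7, 116.2]), 83.6, np.int64(886)) 0.013046012128233198
box 0.052 (array([459., 186.]), array([ 54.1, 150.7]), 3.3, np.int64(245)) 0.05942106658892495
side A top (array([ 520.2, -248. ]), array([162.4,  26. ]), 70.0, np.int64(246))
[ 0.52114892 -0.22233441  0.0350937 ] [-0.91113704  0.41190119 -0.01291177] [0.90012453 0.20142036 0.09586172]
side box 0.008 (array([457.9, 188.2]), array([ 89.9, 191.2]), 2.3, np.int64(1634)) 0.010648097131551133
side box 0.056 (array([457.3, 188.7]), array([ 48.5, 147.3]), 3.8, np.int64(306)) 0.059753181741209374
```

View pics/c1.png

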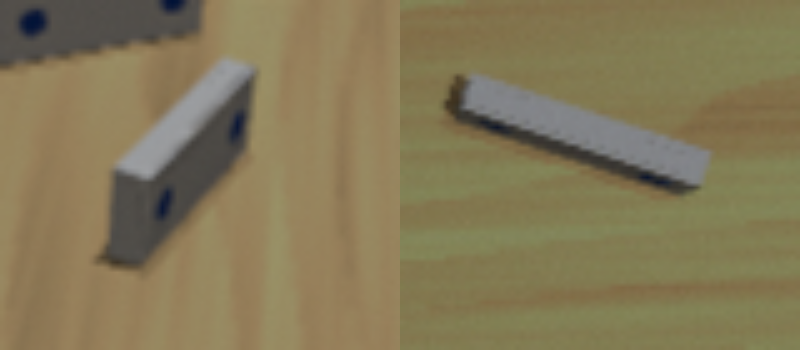

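The crop confirms cover A: it stands on its long edge, with the blue marks on the face turned towards -x and +y. Its centre is (0.521,-0.249), top height 61 mm, length 160 mm, and its long axis lies at 69.8° in world. The box is at (0.458,0.188), yaw about 3°. I push along (0.938,-0.345), with the jaws shut and lying along the cover.

```bash
python3 -m pendant '{"offset":[[0.03,-0.045,0],[0.03,-0.045,0],[0.03,-0.045,0],[0.03,-0.045,0],[0.03,-0.045,0],[0.01,-0.052,0],[0.01,-0.052,0],[0.01,-0.052,0],[0.01,-0.052,0],[0.01,-0.052,0]],"roll":[1,1,1.8,0,0,0,0,0,0,0],"claw":[0,0,0,0,0,0,0,0,0,0]}' 30
python3 -m pendant '{"offset":[[0.006,-0.045,-0.013],[0.006,-0.045,-0.013],[0.006,-0.045,-0.013],[0.006,-0.045,-0.013],[0.005,-0.045,-0.014],[0.005,-0.044,-0.014],[0,0,0],[0,0,0]],"roll":[0,0,0,0,0,0,0,0],"claw":[0,0,0,0,0,0,0,0]}'
```

```text
t: 1.35
tool_pos: [0.4332, 0.0389, 0.2311]
eef_rot: [180.0, -0.0, 159.9]
ft_force: [0.0, -0.7, 0.8]
opening: 0.0
t: 2.35
tool_pos: [0.4668, -0.2279, 0.1509]
eef_rot: [179.9, -0.1, 159.8]
ft_force: [0.2, -0.6, -0.3]
opening: 0.0002
```

```bash
python3 -m pendant '{"offset":[[0,0,-0.04],[0,0,-0.04],[0,0,-0.023],[0.0094,-0.0035,0],[0.0094,-0.0035,0],[0.0047,-0.0017,0],[0.0047,-0.0017,0],[0.0047,-0.0017,0],[0.0047,-0.0017,0],[0.0047,-0.0017,0]],"roll":[0,0,0,0,0,0,0,0,0,0],"claw":[0,0,0,0,0,0,0,0,0,0]}'
python3 - <<'E'
from h import *
s=get_image("side");save(s,"s1.png",(260,120,350,200),6)
E
```

```text
t: 3.6
tool_pos: [0.5097, -0.244, 0.0483]
eef_rot: [180.0, -0.0, 159.9]
ft_force: [-0.6, 0.3, 0.3]
opening: -0.0
```

View pics/s1.png

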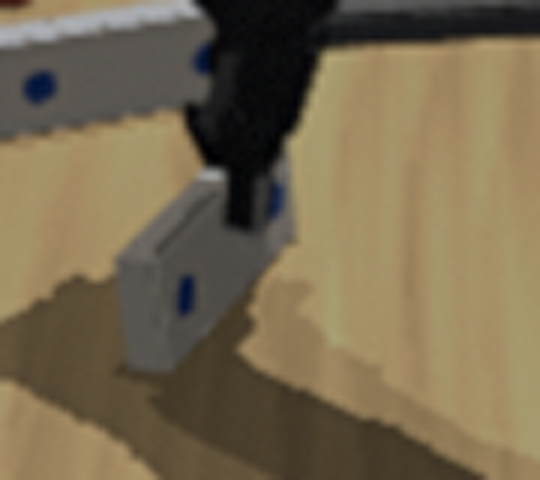

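The picture shows the finger at the middle of the face, crop (245,200), with the cover starting to tilt away. I continue the push.

```bash
python3 -m pendant '{"offset":[[0.0047,-0.0017,0],[0.0047,-0.0017,0],[0.0047,-0.0017,0],[0.0047,-0.0017,0],[0.0047,-0.0017,0],[0,0,0],[0,0,0]],"roll":[0,0,0,0,0,0,0],"claw":[0,0,0,0,0,0,0]}'
python3 - <<'E'
from h import *
s=get_image("side");w=pts(s);z=w[...,2];p=s["pixels"].astype(int)
m=np.zeros((384,512),bool);m[130:190,262:330]=1
k=m&(p.min(-1)>85)&(p.max(-1)-p.min(-1)<30)&(z>.008)&(z<.08);print(rect(w,k),np.nanpercentile(z[k],[5,50,95]))
save(s,"s2.png",(240,110,340,200),6)
E
```

```text
t: 4.53
tool_pos: [0.533, -0.2524, 0.0483]
eef_rot: [180.0, -0.0, 159.9]
ft_force: [0.7, -0.2, -0.1]
opening: 0.0001
(array([ 555.4, -261.6]), array([159.8,  75.4]), 69.5, np.int64(328)) [0.02022494 0.02205411 0.02406196]
```

View pics/s2.png

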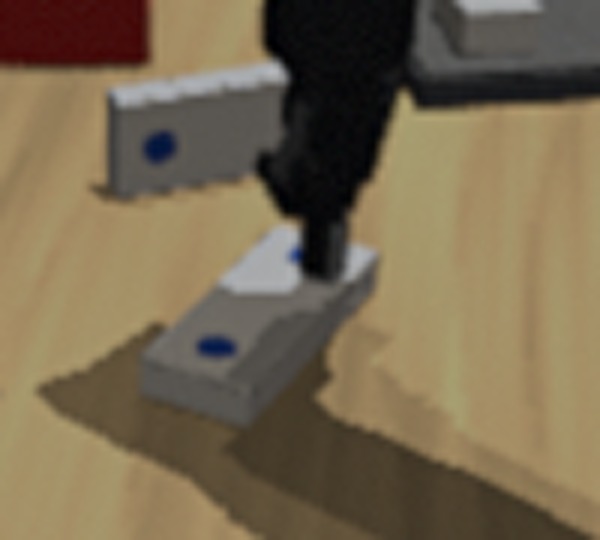

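The cover lies flat, outer face up, face height 22–24 mm. I lift off, turn the jaws across it, open, and re-measure with the tool out of view.

```bash
python3 -m pendant '{"offset":[[0,0,0.04],[0,0.01,0.04],[-0.01,0.03,0.02],[-0.01,0.04,0],[-0.01,0.04,0],[-0.01,0.04,0],[0,0,0],[0,0,0],[0,0,0]],"roll":[-10,-10,-10,-10,-10,-10,-10,-10,-10],"claw":[0,0,1,1,1,1,1,1,1]}'
cat > meas.py <<'E'
from h import *
def blues(im,roi):
    w=pts(im);p=im["pixels"].astype(int);x0,y0,x1,y1=roi
    m=np.zeros((384,512),bool);m[y0:y1,x0:x1]=1
    bl=m&(p[...,2]>p[...,0]+25)&(p[...,2]>p[...,1]+15)
    n,l,st,ce=cv2.connectedComponentsWithStats(bl.astype(np.uint8))
    return [(ce[i].round(1),st[i,4],np.nanmean(w[l==i],0).round(4)) for i in range(1,n) if st[i,4]>5]
E
python3 - <<'E'
from meas import *
t=get_image("top");s=get_image("side")
for n,im,roi in(("top",t,(255,160,350,250)),("side",s,(255,125,330,195))):
    w=pts(im);z=w[...,2];x,y=w[...,0],w[...,1]
    k=(abs(x-.56)<.08)&(abs(y+.263)<.1)&(z>.017)&(z<.03)
    print(n,rect(w,k),np.nanpercentile(z[k],[5,50,95])); print(blues(im,roi))
o=get_obs();print(o["tool_pos"],o["eef_rot"],o["joints"],o["opening"])
save(t,"t3.png",(220,130,350,240),5)
E
```

```text
t: 5.7
tool_pos: [0.4929, -0.0921, 0.1485]
eef_rot: [180.0, 0.0, 69.6]
ft_force: [-0.0, -1.5, 0.1]
opening: 0.0854
top (array([ 560.2, -273.1]), array([144. ,  62.7]), 69.4, np.int64(801)) [0.01953748 0.02379186 0.02749274]
[(array([293.2, 189. ]), np.int32(40), array([ 0.5695, -0.2053,  0.0983])), (array([325. , 199.8]), np.int32(41), array([ 0.5443, -0.3168,  0.0238]))]
side (array([ 562.1, -262.5]), array([163.1,  64.1]), 70.6, np.int64(542)) [0.0193675  0.02199245 0.02360023]
[(array([294.5, 129.5]), np.int32(14), array([ 0.5415, -0.3929,  0.0686])), (array([266.1, 134.1]), np.int32(18), array([ 0.6422, -0.4185,  0.0305])), (array([290.9, 152.1]), np.int32(21), array([ 0.5448, -0.3178,  0.0223])), (array([275.9, 167.4]), np.int32(25), array([ 0.5815, -0.2148,  0.0222]))]
[ 0.49288215 -0.09227848  0.14840781] [1.79995308e+02 9.97283773e-04 6.98494144e+01] [-1.97837717e+01  1.22716621e+01 -1.68539900e+01  6.08696621e+01
 -1.02730360e-03  9.03668138e+01] 0.0854589484376828
```

View pics/t3.png

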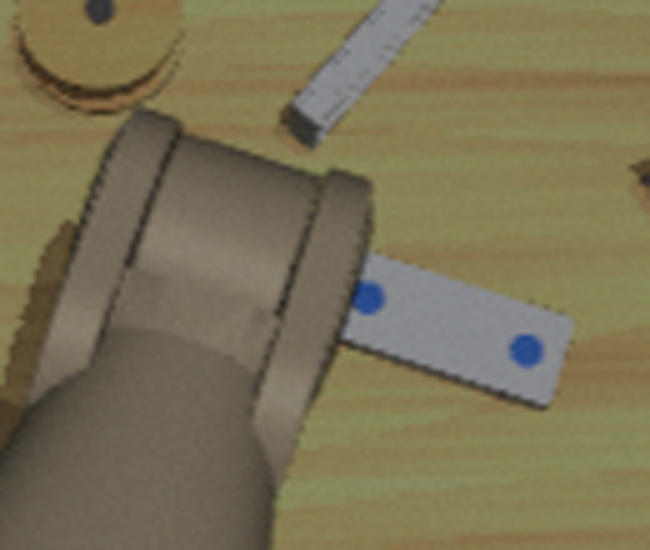

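Side-view marks give centre (0.5632,-0.2663), long axis 70.4°, mark spacing 109.3 mm (110 expected). The top-view outline, corrected for the hidden end, agrees at (0.563,-0.266). I grasp there and, in the same turn, fit the box more closely from the first images.

```bash
python3 -m pendant '{"offset":[[0.0175,-0.0435,0],[0.0175,-0.0435,0],[0.0175,-0.0435,0],[0.0175,-0.0435,0],[0,0,-0.04],[0,0,-0.04],[0,0,-0.04],[0,0,-0.02],[0,0,-0.005],[0,0,0]],"roll":[0.3,0,0,0,0,0,0,0,0,0],"claw":[1,1,1,1,1,1,1,1,1,1]}' 40
```

```text
t: 7.05
tool_pos: [0.5633, -0.2666, 0.0036]
eef_rot: [180.0, 0.0, 70.2]
ft_force: [0.8, 0.0, -0.3]
opening: 0.0856
```

```bash
python3 - <<'E'
from h import *
import pickle
d=pickle.load(open("d0.pkl","rb"))
for n in("top","side"):
    w=pts(d[n]);z=w[...,2];p=d[n]["pixels"].astype(int)
    m=(abs(w[...,0]-.458)<.07)&(abs(w[...,1]-.188)<.12)
    br=m&(z>.006)&(z<.018); print(n,"board",rect(w,br))
    g=m&(p[...,1]>p[...,0]+25)&(p[...,1]>p[...,2]+15); print(" green",rect(w,g),np.nanmedian(w[g],0))
    rim=m&(z>.055)&(z<.07); P=w[rim]; print(" rim",rect(w,rim),P.mean(0))
def grid(im,c,a,s):
    pic=im["pixels"][:,:,::-1].copy();k=s;pic=cv2.resize(pic,None,fx=k,fy=k,interpolation=cv2.INTER_CUBIC)
    R=np.array([[np.cos(a),-np.sin(a)],[np.sin(a),np.cos(a)]])
    for hx,hy,z,col in((.022,.071,.062,(0,255,255)),(.045,.095,.012,(255,0,255))):
        q=[(proj(im,[*(c+R@np.array(v)),z])+.5)*k for v in((hx,hy),(-hx,hy),(-hx,-hy),(hx,-hy))]
        cv2.polylines(pic,[np.round(q).astype(int)],True,col,1)
    return pic
c=np.array([.4578,.1882]);a=np.radians(2.6)
A=grid(d["top"],c,a,6)[205*6:255*6,138*6:208*6];B=grid(d["side"],c,a,6)[225*6:320*6,275*6:345*6]
cv2.imwrite("pics/box.png",np.hstack([cv2.resize(A,(420,300)),cv2.resize(B,(420,570))[:300],]) if 0 else np.hstack([A,B[:300]*0+B[:300]]))
cv2.imwrite("pics/box.png",np.hstack([np.vstack([A,np.zeros((270,420,3),np.uint8)]),B])[:570,:800])
E
```

```text
top board (array([464.7, 189.5]), array([230.5, 129.5]), 82.6, np.int64(897))
 green (array([460.5, 185.8]), array([ 24.9, 110.6]), 2.5, np.int64(225)) [0.45871215 0.18562691 0.03375324]
 rim (array([457.8, 185.8]), array([ 53.9, 149.9]), 2.0, np.int64(205)) [0.45813892 0.18746875 0.06018513]
side board (array([457.9, 188.2]), array([ 89.9, 191.2]), 2.3, np.int64(1655))
 green (array([459.5, 173.5]), array([ 22.6, 111.4]), 1.5, np.int64(327)) [0.45924093 0.18199164 0.03224375]
 rim (array([459. , 188.5]), array([ 50.1, 147.3]), 1.6, np.int64(335)) [0.45787553 0.20101643 0.0591883 ]
```

View pics/box.png

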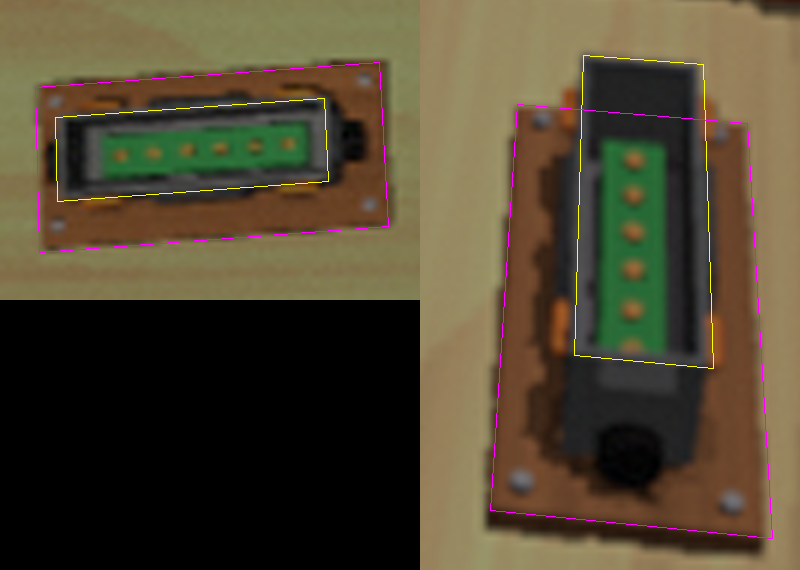

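The overlay shows the box model close to the image. In the top view the rim sits about 5 crop px (2.5 mm) towards -y of the model, so y is about 0.186. In the side view it sits about 4 px left, so x is about 0.459. Yaw is about 2.3°. I close on the cover, check, then lift.

```bash
python3 -m pendant '{"offset":[[0,0,0],[0,0,0],[0,0,0],[0,0,0],[0,0,0]],"roll":[0,0,0,0,0],"claw":[0,0,0,0,0]}' 50
python3 -m pendant '{"offset":[[0,0,0.01],[0,0,0.03],[0,0,0.04],[0,0,0.04],[0,0,0.04],[0,0,0]],"roll":[0,0,0,0,0,0],"claw":[0,0,0,0,0,0]}'
python3 - <<'E'
from meas import *
s=get_image("side");t=get_image("top");save(s,"s4.png",(220,60,350,170),5)
print(blues(s,(220,60,350,170)),blues(t,(240,130,360,250)))
E
```

```text
t: 7.68
tool_pos: [0.5642, -0.2671, 0.0051]
eef_rot: [179.8, 0.0, 70.2]
ft_force: [0.4, -0.1, 6.7]
opening: 0.0608
t: 8.43
tool_pos: [0.5651, -0.2676, 0.1678]
eef_rot: [179.6, 0.1, 70.2]
ft_force: [0.9, 0.1, -1.6]
opening: 0.0607
[(array([292.7, 105.1]), np.int32(15), array([ 0.5476, -0.3089,  0.1889])), (array([276.7, 117.8]), np.int32(12), array([ 0.5844, -0.216 ,  0.1853])), (array([294.2, 129.4]), np.int32(16), array([ 0.547 , -0.4719,  0.0309])), (array([266.1, 134.1]), np.int32(18), array([ 0.6421, -0.4177,  0.0309])), (array([227.8, 166.8]), np.int32(13), array([ 0.7243, -0.1806,  0.0302]))] [(array([298.8, 178.5]), np.int32(32), array([ 0.5848, -0.2121,  0.184 ]))]
```

View pics/s4.png

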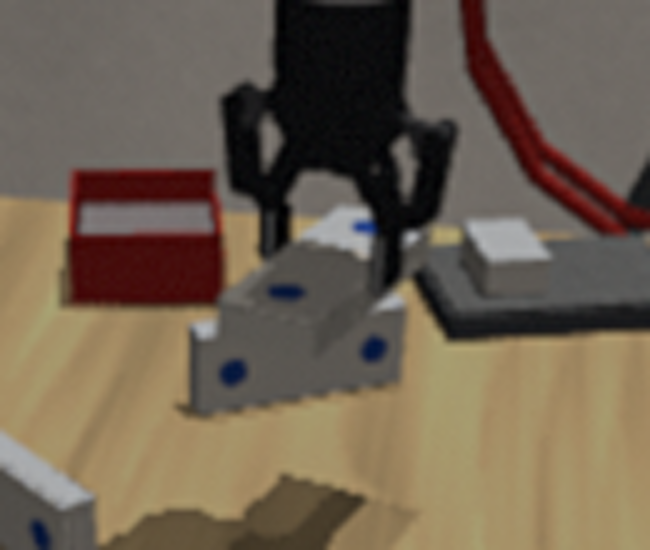

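The cover hangs level between the fingers, opening 61 mm, with marks at crop (287,292) and (365,227). Next I carry it over the box and turn it 22°.

```bash
python3 -m pendant '{"offset":[[-0.0107,0.0455,0],[-0.0107,0.0455,0],[-0.0107,0.0455,0],[-0.0107,0.0455,0],[-0.0107,0.0455,0],[-0.0107,0.0455,0],[-0.0107,0.0455,0],[-0.0107,0.0455,0],[-0.0107,0.0455,0],[-0.0107,0.0455,0]],"roll":[2.2,2.2,2.2,2.2,2.2,2.2,2.2,2.2,2.2,2.2],"claw":[0,0,0,0,0,0,0,0,0,0]}'
python3 -m pendant '{"offset":[[0,0,-0.02],[0,0,-0.02],[0,0,-0.02],[0,0,0],[0,0,0]],"roll":[0,0,0,0,0],"claw":[0,0,0,0,0]}'
python3 - <<'E'
from meas import *
import pickle
t=get_image("top");s=get_image("side");pickle.dump((t,s),open("d5.pkl","wb"))
for n,im in(("t",t),("s",s)):
    w=pts(im);z=w[...,2]
    p=im["pixels"].astype(int)
    k=(abs(w[...,0]-.458)<.09)&(abs(w[...,1]-.188)<.12)&(z>.115)&(z<.13)&(p.min(-1)>60)&(p.max(-1)-p.min(-1)<40)
    print(n,rect(w,k),np.nanmedian(z[k]))
    print(blues(im,(120,170,230,290) if n=="t" else (250,150,380,320)))
o=get_obs();print(o["tool_pos"],o["eef_rot"])
A=t["pixels"][190:260,130:220];B=s["pixels"][190:320,270:360]
A=cv2.resize(A,(450,350));B=cv2.resize(B,(360,520));C=np.zeros((520,810,3),np.uint8);C[:350,:450]=A;C[:,450:]=B
cv2.imwrite("pics/h5.png",C[:,:800,::-1])
E
```

```text
t: 9.78
tool_pos: [0.4543, 0.1896, 0.1616]
eef_rot: [-179.8, 0.0, 92.2]
ft_force: [0.1, -0.4, -0.5]
opening: 0.0605
t: 10.4
tool_pos: [0.4557, 0.1884, 0.1031]
eef_rot: [-179.9, 0.0, 92.2]
ft_force: [0.4, -0.1, -0.4]
opening: 0.0609
t (array([457.3, 173.1]), array([ 62.4, 127.1]), 1.0, np.int64(433)) 0.1219601212247176
[(array([182.9, 227.2]), np.int32(48), array([0.458 , 0.135 , 0.1226]))]
s (array([458.3, 203.2]), array([ 79.2, 140.7]), 6.9, np.int64(1483)) 0.12097923592235581
[(array([315.3, 219.8]), np.int32(46), array([0.4581, 0.1512, 0.1327])), (array([314.7, 257. ]), np.int32(64), array([0.4549, 0.2445, 0.1213]))]
[0.45653549 0.18860862 0.10388285] [ 1.79949551e+02 -9.90744300e-03  9.21538675e+01]
```

View pics/h5.png

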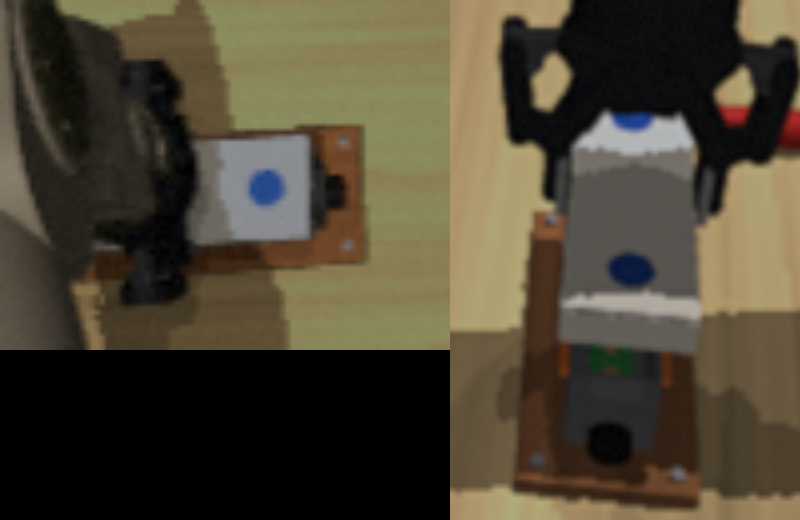

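The top view gives the cover's -y mark at world (0.458,0.135) and the side view its +y mark at (0.455,0.2445). So the cover's centre is near (0.4565,0.190), and it needs about +2 mm in x and -1 to -4 mm in y. I refine the box per camera with a silhouette fit, so that calibration bias cancels.

```bash
cat > fit.py <<'E'
from h import *
import pickle
from scipy.optimize import minimize
d=pickle.load(open("d0.pkl","rb"))
def hull(im,q,hx,hy,z0,z1,k=8):
    c,s=np.cos(q[2]),np.sin(q[2]);P=[]
    for x in(-hx,hx):
        for y in(-hy,hy):
            for z in(z0,z1): P.append((proj(im,[q[0]+c*x-s*y,q[1]+s*x+c*y,z])+.5)*k)
    return cv2.convexHull(np.array(P,np.float32))
def soft(im,q,parts):
    M=np.zeros((384*8,512*8),np.uint8)
    for p in parts: cv2.fillPoly(M,[np.round(hull(im,q,*p)*16).astype(np.int32)],255,shift=4)
    return cv2.resize(M,(512,384),interpolation=cv2.INTER_AREA)/255.
B=(.045,.095,0,.012);W=(.022,.071,.012,.062)
for n,roi in(("top",(135,205,210,252)),("side",(270,220,348,325))):
    im=d[n];x0,y0,x1,y1=roi;g=im["pixels"][y0:y1,x0:x1].astype(float)
    hs=g[...,0]-0*g[...,2]  # red/green: bench bright
    G=g[...,1]; bench=np.percentile(G,90)
    def cost(v):
        q=[.458+v[0]*.001,.187+v[1]*.001,np.radians(2.4+v[2]*.3)]
        m=soft(im,q,[B,W])[y0:y1,x0:x1]
        A=np.stack([m.ravel(),1-m.ravel()],1);Y=g[...,:2].reshape(-1,2)
        # bench side residual + brown colour separation (robust)
        mu=[np.median(Y[m.ravel()<.01],0),np.array([95,55.])]
        E=np.abs(Y-A[:,1:]*mu[0]-A[:,:1]*mu[1]).sum(1)
        return np.minimum(E,80).mean()
    best=min((minimize(cost,v,method="Nelder-Mead",options=dict(initial_simplex=[v,np.add(v,[2,0,0]),np.add(v,[0,2,0]),np.add(v,[0,0,2])],xatol=.05,fatol=1e-3)) for v in([0,0,0],[1,1,0],[-1,-1,1])),key=lambda r:r.fun)
    v=best.x;print(n,458+v[0],187+v[1],2.4+.3*v[2],best.fun)
E
python3 fit.py
```

```text
top 459.1288863411039 186.35179054770785 2.291626730228422 22.952136837713805
side 459.4838381213325 187.77755267672293 2.3366083527425316 26.79385908209438
```

Silhouette fits give the box at (0.4591,0.1864) in the top view and (0.4595,0.1878) in the side view, yaw 2.3° in both. Relative to the cover as each camera sees it, the correction averages (+2.8,-2.6) mm. I apply that and lower to the rim.

```bash
python3 -m pendant '{"offset":[[0.003,-0.0025,-0.005],[0,0,-0.012],[0,0,-0.01],[0,0,-0.005],[0,0,-0.003],[0,0,0]],"roll":[0.1,0,0,0,0,0],"claw":[0,0,0,0,0,0]}'
python3 -m pendant '{"offset":[[0,0,-0.003],[0,0,-0.003],[0,0,-0.002],[0,0,0]],"roll":[0,0,0,0],"claw":[0,0,0,0]}'
```

```text
t: 11.25
tool_pos: [0.459, 0.1861, 0.0681]
eef_rot: [-180.0, 0.0, 92.3]
ft_force: [-0.9, -0.2, -1.5]
opening: 0.0607
t: 11.75
tool_pos: [0.459, 0.186, 0.0601]
eef_rot: [-180.0, 0.0, 92.3]
ft_force: [-0.3, -0.0, -1.4]
opening: 0.0608
```

The skirt is about 8 mm below the rim with no side force. I continue in small steps.

```bash
python3 -m pendant '{"offset":[[0,0,-0.0015],[0,0,-0.0015],[0,0,0]],"roll":[0,0,0],"claw":[0,0,0]}'
python3 - <<'E'
from meas import *
t=get_image("top");s=get_image("side");print(get_obs()["ft_force"],blues(t,(120,170,230,290)),blues(s,(250,150,380,320)))
A=t["pixels"][190:260,130:220];B=s["pixels"][190:320,270:360]
A=cv2.resize(A,(450,350));B=cv2.resize(B,(360,520));C=np.zeros((520,810,3),np.uint8);C[:350,:450]=A;C[:,450:]=B
cv2.imwrite("pics/h6.png",C[:,:800,::-1])
E
```

```text
t: 12.12
tool_pos: [0.459, 0.1859, 0.0574]
eef_rot: [180.0, 0.0, 92.3]
ft_force: [-0.8, -1.5, 0.8]
opening: 0.0607
[-0.65994618 -1.54061562  1.77914711] [(array([186.3, 227.2]), np.int32(44), array([0.4617, 0.1323, 0.0767]))] [(array([312.3, 236.4]), np.int32(27), array([0.4608, 0.1679, 0.102 ])), (array([311.5, 273. ]), np.int32(61), array([0.457 , 0.2423, 0.0753]))]
```

View pics/h6.png

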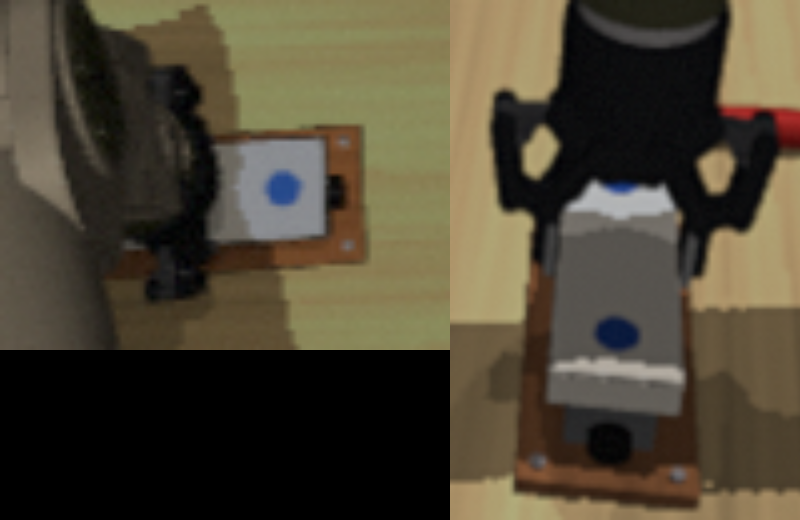

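The face is at z = 0.0755, where "merely set on" would put it at 0.076, and it is square on the box. I press while still guiding it, with a firmer grip and in small steps.

```bash
python3 -m pendant '{"offset":[[0,0,0],[0,0,-0.002],[0,0,-0.002],[0,0,-0.002]],"roll":[0,0,0,0],"claw":[0,0,0,0]}' 90; python3 -m pendant '{"offset":[[0,0,-0.002],[0,0,-0.002],[0,0,0]],"roll":[0,0,0],"claw":[0,0,0]}'
```

```text
t: 12.72
tool_pos: [0.4595, 0.186, 0.0523]
eef_rot: [179.9, 0.0, 92.3]
ft_force: [-2.1, -1.1, 2.7]
opening: 0.0594
t: 13.1
tool_pos: [0.4587, 0.1859, 0.0474]
eef_rot: [-180.0, 0.0, 92.3]
ft_force: [-3.4, -2.7, 5.3]
opening: 0.0601
```

```bash
cat > face.py <<'E'
from meas import *
def run(names=("top","side")):
    for n in names:
        im=get_image(n)
        print(n,blues(im,(120,170,230,290) if n=="top" else (250,150,380,320)))
        w=pts(im);p=im["pixels"].astype(int);z=w[...,2]
        k=(z>.055)&(z<.095)&(abs(w[...,0]-.459)<.034)&(abs(w[...,1]-.187)<.083)&(p.min(-1)>45)&(p.max(-1)-p.min(-1)<45)
        P=w[k]-[.459,.187,0];c,s=np.cos(np.radians(2.3)),np.sin(np.radians(2.3))
        L=np.stack([c*P[:,0]+s*P[:,1],-s*P[:,0]+c*P[:,1],P[:,2]],1)
        for a in(-1,1):
            for b in(-1,1):
                q=(abs(L[:,0]-a*.018)<.009)&(abs(L[:,1]-b*.06)<.016)
                if q.sum()>5: print("  x%+d y%+d z=%.4f n=%d"%(a,b,np.median(L[q,2]),q.sum()))
    o=get_obs();print(o["t"],o["ft_force"],o["tool_pos"])
if __name__=="__main__": run()
E
python3 face.py
```

```text
top [(array([186.9, 227.8]), np.int32(44), array([0.4608, 0.1323, 0.0659]))]
  x-1 y-1 z=0.0662 n=56
  x+1 y-1 z=0.0660 n=56
side [(array([312., 240.]), np.int32(21), array([0.4604, 0.1645, 0.0888])), (array([311.1, 276.7]), np.int32(66), array([0.4568, 0.242 , 0.0648]))]
  x-1 y-1 z=0.0641 n=13
  x-1 y+1 z=0.0645 n=126
  x+1 y+1 z=0.0644 n=118
13.2 [-4.08430537 -2.35337177  5.48153878] [0.45870069 0.1859017  0.0474455 ]
```

Both cameras show the face 10 to 11 mm lower, at 0.066 (top) and 0.0645 (side), and level. The home height is 0.066. I release, back off, and press both marks and the middle with shut fingers to make sure.

```bash
python3 -m pendant '{"offset":[[0,0,0],[0,0,0],[0,0,0],[0,0,0],[0,0,0.03],[0,0,0.04],[0,0,0.02],[0,0,0],[0,0,0],[0,0,0]],"roll":[0,0,0,0,0,0,0,0,0,0],"claw":[0.97,0.97,0.97,0.97,1,0.5,0,0,0,0]}' 40; python3 face.py
```

```text
t: 14.45
tool_pos: [0.4582, 0.1859, 0.136]
eef_rot: [-179.9, 0.0, 92.3]
ft_force: [1.1, -0.1, -0.1]
opening: 0.0004
top [(array([186.9, 227.6]), np.int32(44), array([0.4615, 0.1323, 0.066 ]))]
  x-1 y-1 z=0.0655 n=58
  x-1 y+1 z=0.0648 n=16
  x+1 y-1 z=0.0660 n=55
side [(array([311.4, 238. ]), np.int32(58), array([0.4613, 0.1321, 0.0647])), (array([311.4, 276.7]), np.int32(64), array([0.4562, 0.2418, 0.0647]))]
  x-1 y-1 z=0.0645 n=75
  x-1 y+1 z=0.0645 n=123
  x+1 y-1 z=0.0642 n=81
  x+1 y+1 z=0.0645 n=120
14.55 [-0.58189758  0.60810088  0.67728604] [0.45846062 0.1858917  0.13626289]
```

```bash
python3 -m pendant '{"offset":[[-0.001,0.028,0],[-0.001,0.027,0],[0,0,-0.035],[0,0,-0.02],[0,0,-0.005],[0,0,-0.002],[0,0,0]],"roll":[0,0,0,0,0,0,0],"claw":[0,0,0,0,0,0,0]}'
python3 -m pendant '{"offset":[[0,0,-0.003],[0,0,-0.003],[0,0,0]],"roll":[0,0,0],"claw":[0,0,0]}'
```

```text
t: 15.42
tool_pos: [0.4577, 0.2412, 0.076]
eef_rot: [179.9, -0.0, 92.2]
ft_force: [0.7, 0.2, 0.0]
opening: -0.0001
t: 15.8
tool_pos: [0.457, 0.241, 0.0692]
eef_rot: [-180.0, 0.0, 92.3]
ft_force: [0.6, -0.3, 0.1]
opening: 0.0
```

```bash
python3 -m pendant '{"offset":[[0,0,-0.002],[0,0,-0.002],[0,0,0]],"roll":[0,0,0],"claw":[0,0,0]}'; python3 -m pendant '{"offset":[[0,0,-0.001],[0,0,0]],"roll":[0,0],"claw":[0,0]}'
```

```text
t: 16.18
tool_pos: [0.4573, 0.2411, 0.066]
eef_rot: [180.0, -0.0, 92.3]
ft_force: [-1.6, -1.2, 5.6]
opening: -0.0002
t: 16.42
tool_pos: [0.4573, 0.2411, 0.066]
eef_rot: [179.9, -0.0, 92.3]
ft_force: [-4.1, -2.1, 13.3]
opening: -0.0001
```

The +y mark is solid at z = 0.0660, exactly the home height. A bit more force here, then the other end.

```bash
python3 -m pendant '{"offset":[[0,0,-0.001],[0,0,0],[0,0,0.025],[0.002,-0.055,0],[0.002,-0.055,0],[0,0,-0.012],[0,0,-0.008],[0,0,-0.004],[0,0,0]],"roll":[0,0,0,0,0,0,0,0,0],"claw":[0,0,0,0,0,0,0,0,0]}'; python3 -m pendant '{"offset":[[0,0,-0.001],[0,0,-0.001],[0,0,0]],"roll":[0,0,0],"claw":[0,0,0]}'
```

```text
t: 17.55
tool_pos: [0.4608, 0.1314, 0.066]
eef_rot: [180.0, 0.1, 92.4]
ft_force: [-6.6, -5.3, 19.4]
opening: -0.0
t: 17.92
tool_pos: [0.4608, 0.1314, 0.0658]
eef_rot: [179.9, 0.2, 92.4]
ft_force: [-12.1, -4.8, 36.2]
opening: 0.0001
```

The -y mark is also solid, at 0.066 under 19 to 36 N. I back off, clear the view and do the final check.

```bash
python3 -m pendant '{"offset":[[0,0,0.03],[0,0,0.05],[0,0,0.05],[-0.03,-0.05,0.02],[-0.03,-0.05,0],[0,-0.06,0],[0,-0.06,0],[0,-0.06,0],[0,0,0],[0,0,0]],"roll":[0,0,0,0,0,0,0,0,0,0],"claw":[0,0,0,0,0,0,0,0,0,0]}'; python3 face.py; python3 - <<'E'
from h import *
t=get_image("top");s=get_image("side")
C=np.vstack([t["pixels"][80:290,100:460],s["pixels"][110:330,100:460]]);cv2.imwrite("pics/f.png",cv2.resize(C,None,fx=1.39,fy=1.39,interpolation=cv2.INTER_CUBIC)[:,:,::-1])
E
```

```text
t: 19.18
tool_pos: [0.4011, -0.1479, 0.2118]
eef_rot: [-179.9, -0.1, 92.3]
ft_force: [0.1, 0.3, -0.7]
opening: 0.0004
top [(array([187. , 227.6]), np.int32(43), array([0.4614, 0.1319, 0.0663])), (array([151.9, 230. ]), np.int32(44), array([0.457 , 0.2422, 0.0663]))]
  x-1 y-1 z=0.0662 n=57
  x-1 y+1 z=0.0656 n=55
  x+1 y-1 z=0.0663 n=52
  x+1 y+1 z=0.0659 n=57
side [(array([311.4, 238. ]), np.int32(58), array([0.4611, 0.1319, 0.0646])), (array([311.4, 276.8]), np.int32(84), array([0.4562, 0.2421, 0.0647]))]
  x-1 y-1 z=0.0643 n=80
  x-1 y+1 z=0.0645 n=123
  x+1 y-1 z=0.0643 n=83
  x+1 y+1 z=0.0645 n=119
19.275 [0.12441053 0.07987709 0.49603672] [ 0.40118962 -0.14713639  0.21206504]
```

View pics/f.png

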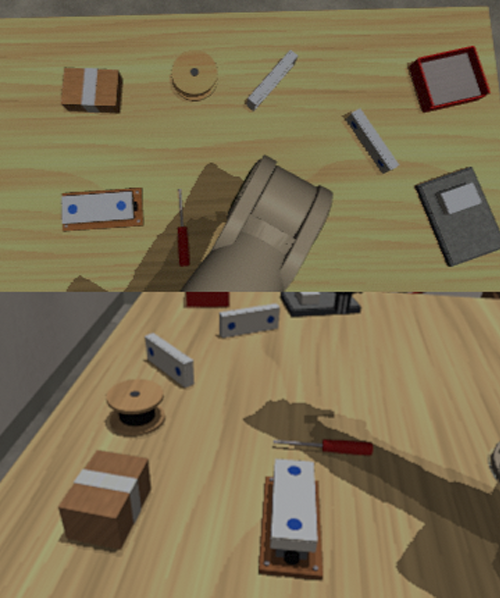

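The cover sits squarely on the box, at (97,208) in the top half of the picture and (293,500) in the side half. All four corners are level to within 0.7 mm at the home height. The spool, carton, screwdriver and both look-alikes are where they were, and the robot is clear.

```bash
python3 -c "
from bench import sign_off; print(sign_off())"
```

```text
the job is handed in; nothing more can be done
None
```

The cover is home on the junction box and flush at all four corners. The job was handed in at about 19 s of the 67 s allowed; sign-off gave no verdict.

I tipped the nearest cover onto its open side with a light push, grasped it and carried it to the box. It went on square and was still held in the fingers while I pressed it down 10 mm. After letting go, I pressed both blue marks with shut fingers; each was solid at z = 0.066 m, the home height, under about 13 N at one end and 19–36 N at the other.

**Last checks:**
- **Height:** the top camera reads the four corners at 65.6–66.3 mm, against 66 mm when home. The side camera reads 64.3–64.5 mm, level but about 1.5 mm lower. It read about 1.4 mm low before pressing too, so I put this down to calibration.
- **Surroundings:** the spool, carton, screwdriver and both look-alike covers appear unmoved in the final picture, which I judged by eye. The robot was clear of everything.
- **During the grasp:** the fingertips touched the bench with about 7 N as they closed, and nothing else came of it.

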